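# Tip the mounting posts into the tote's pouring corner and hold it over the dish

## Task

Pick up the small grey tote by its bridge handle and carry it level to the flat round dish that stands by itself on the open front part of the desk, right of the tote. There tilt it clearly, by 30 to 45 degrees, so that all three loose metal posts slide together into the corner with the pouring lip, spilling none, and finish while still holding it tilted and still in the air, the tip of the lip low above the middle of the dish (no more than about 15 cm up) and the tote touching neither dish nor desk. Leave the dish, funnel, capped case and coverslip box where they stand.

Things in the scene. Friction and masses are not known exactly. Their poses are not given: they have to be found in the camera images.
- tote: grey open plastic tote, outside 166 mm (its x) by 116 mm (its y), walls 45 mm high and 4 mm thick, floor 4 mm thick, 0.2 to 0.35 kg, slick inside (sliding friction about 0.2 against the posts). Origin at the centre of its underside, z up. A flat bridge handle stands across the middle, running along the tote's y from one long wall to the other. The pouring lip is outside the +x -y corner
- tote_grip (a point): centre of the handle's straight grip bar, 94 mm above the tote's underside, midway over the tote, axes as the tote's. The bar is 14 mm wide (tote's x) by 18 mm high and 126 mm long (tote's y); below it 40 mm are free down to the rim, 59 mm down to the standing posts
- tote_lip (a point): tip of the V-shaped pouring lip, in the tote's frame at x +101 mm, y -76 mm, z +40 mm; axes as the tote's
- tote_corner (a point): inner floor corner below the pouring lip, in the tote's frame at x +79, y -54, z +4 mm; axes as the tote's
- tote_foot (a point): outer bottom corner of the tote below the pouring lip, in the tote's frame at x +83, y -58, z 0 mm: its lowest point when it is tilted towards the lip
- dish: flat open round dish, 62 mm diameter, 14 mm high, loose on the open front part of the desk, right (-y) of the tote; origin at the centre of its underside. (Other small dishes farther back or at the desk's right end are not meant.)
- funnel: bystander: white funnel standing mouth down, 63 mm diameter, 66 mm high, origin at the centre of its underside
- case: bystander: white round case with a dark screw cap, 45 mm diameter, 66 mm high, origin at the centre of its underside
- coverslips: bystander: coverslip box, 30 x 30 x 16 mm, origin at the centre of its underside
- post_0: loose plain metal mounting post, a short spool of 16 mm diameter and 22 mm height, about 30 g, standing on the tote's floor at the start; origin at the centre of its foot
- post_0_mid (a point): centre of post_0, half-way up
- post_1: loose plain metal mounting post, a short spool of 16 mm diameter and 22 mm height, about 30 g, standing on the tote's floor at the start; origin at the centre of its foot
- post_1_mid (a point): centre of post_1, half-way up
- post_2: loose plain metal mounting post, a short spool of 16 mm diameter and 22 mm height, about 30 g, standing on the tote's floor at the start; origin at the centre of its foot
- post_2_mid (a point): centre of post_2, half-way up
- screen_mid (a point): middle of the lower edge of the fixed monitor screen behind the work (an obstacle), fixed in the room. The screen reaches from 0.13 to 0.54 m above the desk and runs from about x 0.55, y +0.33 to x 0.91, y -0.29 m: keep the arm in front of it, also when swinging in from the left
Mind the look-alikes: they are no part of the job. Of the things like the dish, leave any that is blue; of the rest the larger one is meant.

How it is judged (in metres and radians):
On the way:
1. the tote is lifted off the desk in the gripper, still near level (within 12 degrees) (height (world z) of tote above 0.03 m and angle between tote_grip's own z axis and vertical below 0.21 rad and contact force between the fingers and tote above 1 N), for 0.2 s.
At the end, for the whole second after the job is handed in: Held in the air by the fingers, at rest, tilted 23 to 60 deg; lowest corner over 22 mm up, lip tip under 200 mm up and within 35 mm (level) of the dish's centre; all three post centres at rest within 55 mm of the inner corner below the lip; dish moved under 25 mm (contact force between the fingers and tote above 1 N and height (world z) of tote_foot above 0.022 m and height (world z) of tote_lip below 0.2 m and horizontal distance between tote_lip and dish below 0.035 m and angle between tote_grip's own z axis and vertical between 0.4 and 1.05 rad and linear speed of tote below 0.03 m/s and distance of dish from where it was at the start of the episode below 0.025 m and distance between each of post_0_mid, post_1_mid, post_2_mid and tote_corner below 0.055 m and linear speed of each of post_0, post_1, post_2 below 0.04 m/s); the arm keeps its last pose, push and grip.
It fails at once if a post leaves the tote (x of any of post_0_mid, post_1_mid, post_2_mid in the frame of tote above 0.084 m or x of any of post_0_mid, post_1_mid, post_2_mid in the frame of tote below -0.084 m or y of any of post_0_mid, post_1_mid, post_2_mid in the frame of tote above 0.059 m or y of any of post_0_mid, post_1_mid, post_2_mid in the frame of tote below -0.059 m or z of any of post_0_mid, post_1_mid, post_2_mid in the frame of tote above 0.065 m).
It fails at once if the tote is tilted more than 23 degrees while its lip is more than 15 cm (horizontally) from the dish's centre (angle between tote_grip's own z axis and vertical above 0.4 rad and horizontal distance between tote_lip and dish above 0.15 m).
It fails at once if a bystander (funnel, case, coverslip box) is moved more than 25 mm (distance of any of funnel, case, coverslips from where it was at the start of the episode above 0.025 m).
It fails at once if the dish is moved more than 25 mm (distance of dish from where it was at the start of the episode above 0.025 m).
It also fails if it takes over 45 s, if anything falls off the work surface, if the arm or the gripper's body presses on something with over 40 N, if the wrist force passes 120 N, or if a joint passes its speed limit or range.

## Robot

A 6-joint arm with a two-finger parallel gripper is mounted at the origin on a cart in front of the work surface, level with it; the furniture and walls round the work are solid. World frame = base frame: x ahead of the robot, y to its left, z up, the work surface at z = 0. Lengths are in mm, angles in rad, forces in N, time in s.
With the tool pointing down it reaches from about 250 to 725 mm from the base axis. Payload 4 kg.
Tool frame: the origin (TCP) lies between the finger pads; the fingertips stand 25 mm ahead of it and the grasp point (between the pads) lies 6 mm ahead of it; z points along the fingers, y is the direction in which the jaws open and shut (so a half turn about z gives the same grasp; the last joint's range is limited). The gripper opens to 85 mm and grips with 20 to 120 N. Pads are 22 mm wide; open, the fingers measure 114 mm over their backs; the gripper's body (76 mm by 85 mm) begins 54 mm behind the grasp point. The pads swing forward as they close: fully open they stand 13 mm farther back than shut.
Start: joints at [-1.133, 0.241, 0.005, 1.335, 0, 1.571], TCP at [211.972, -452.844, 256.306] pointing down, gripper open.
Joint ranges: [-2.72, 2.72], [-1.05, 1.87], [-1.09, 1.28], [-1.99, 2.15], [-1.42, 1.44], [-3.14, 3.14]. Speed limits (rad/s): [2.79, 2.79, 3.14, 3.14, 3.14, 3.14].

## Interface

Orientations are given as a 3x3 rotation matrix whose columns are the frame's x, y, z axes.
In Python, from workcell import env gives the robot as it stands.
- The arm moves only by the tool apply_moves, never from a script. Its argument "deltas" is a list of rows, each a list of 3 entries, a list of its own where there are three numbers: the closure, from -1 (fully open) to 1 (shut), so that 0 is half open, then the shift along the tool's x, y, z in m, then the turn, a rotation vector about the tool's x, y, z in degrees. In form: [[claw, [x, y, z], [ax, ay, az]], ...]. A call has 1 to 12 rows; each row is the pose to reach, as a shift and turn from the pose commanded when the call began, along the tool's axes at that moment; what a row does not reach only later rows make up. A row lasts 1/12 s, in which the tool goes at most 41.7 mm and 7.16 degrees, less where a joint would pass 70% of its speed; a pose out of reach is approached as far as the arm can. A call with a gripper value outside its range is refused whole. The fingers move at their own pace and stop on an object; "squeeze" is the grip in N (left out, the last holds). Time passes only in rows, so rows that repeat a pose let the fingers close. It gives the time, the measured TCP pose, the force and the opening at its end, in the units of the state.
- env.observe(): the state, without advancing time (a new reading comes with each control period).
- env.grab_frame(name): name is "scene" or "side" or "wrist"; returns the picture (480x640x3 uint8, blue, green, red); there is no depth.
- env.camera_params(name): a dict with "fx", "fy", "cx", "cy" (pixels), "distortion" ([k1, k2, p1, p2, k3] as OpenCV has them; the pictures are not rectified), "cam_to_world" (4x4, takes a point from camera to world coordinates); the wrist camera has in their place "tool_from_camera" (4x4, takes a point from camera to tool coordinates, whose origin is the TCP and whose axes are the flange's). Camera axes: x right, y up, looking along -z (the intrinsics and any distortion apply to the point x, -y, -z); pixel columns grow to the right and rows downward; lengths in mm; the calibration is good to about 2 mm. A picture is of the moment at which its call begins: read the wrist's pose just before it. camera_params takes no time and is no camera call.
- env.job_done(): hands the job in, once; it reports no verdict.
The state is a dict: "time_s": time; "joints": joint angles; "qd": joint speeds; "joint_efforts": joint torques, N m; "eef_pos": TCP position; "tool_rot": TCP orientation; "ft_force": force on the tool from outside, world axes, zero at the start; "ft_torque": the same for the moment, N m; "grip_width": opening from 0.0 (shut) to 1.0 (fully open).
Only numpy, scipy, OpenCV 4.12 (cv2) and the standard library are available. Lean on these libraries where they do the work, as an engineer would, in place of code of your own. Each camera call takes 0.05 s, during which the arm holds its last target.

## Working session

There is one attempt and no reset: what is moved stays moved. The work goes in short steps, Python scripts to look and compute and a tool call to move; the robot and the scene stay as the last step left them, time stands still between calls to the robot, and variables do not carry over. Pictures are saved under pics/ and viewed, and the job is handed in when it is done.

Besides the shell and the picture viewer there is one more tool, called after "Request:" by a JSON object that holds its "method" and its "body", one argument or row to a line. apply_moves: Moves the arm, as the interface text tells. Its arguments: {"type":"object","properties":{"deltas":{"type":"array","items":{"type":"array"}},"squeeze":{"type":"number"}},"required":["deltas"]}

```bash
mkdir -p pics; ls
cat > h.py <<'E'
import numpy as np, cv2
from workcell import env
def cp(n): return env.camera_params(n)
def c2w(n,p=None,st=None):
    if n!='wrist': return np.array(p['cam_to_world'])
    T=np.eye(4);T[:3,:3]=np.array(st['tool_rot']);T[:3,3]=st['eef_pos']
    return T@np.array(p['tool_from_camera'])
def ray(n,uv,st=None):
    p=cp(n);K=np.array([[p['fx'],0,p['cx']],[0,p['fy'],p['cy']],[0,0,1.]])
    x=cv2.undistortPoints(np.array([[uv]],float),K,np.array(p['distortion'],float))[0,0]
    T=c2w(n,p,st);d=T[:3,:3]@np.array([x[0],-x[1],-1]);return T[:3,3],d/np.linalg.norm(d)
def onz(n,uv,z,st=None):
    o,d=ray(n,uv,st);return o+d*(z-o[2])/d[2]
def proj(n,P,st=None):
    p=cp(n);K=np.array([[p['fx'],0,p['cx']],[0,p['fy'],p['cy']],[0,0,1.]])
    T=np.linalg.inv(c2w(n,p,st));q=(T@np.r_[P,1])[:3];q=np.array([q[0],-q[1],-q[2]])
    return cv2.projectPoints(q.reshape(1,1,3),np.zeros(3),np.zeros(3),K,np.array(p['distortion'],float))[0][0,0]
E
python3 - <<'E'
from h import *
s=env.observe();print(s)
for n in('scene','side','wrist'):
    cv2.imwrite(f'pics/a_{n}.png',env.grab_frame(n));p=cp(n);print(n,p['fx'],p['distortion'],np.round(p.get('cam_to_world',p.get('tool_from_camera')),3).tolist())
E
```

```text
pics
{'time_s': 0.0, 'joints': array([-1.13299543e+00,  2.41403155e-01,  3.74220010e-03,  1.33522988e+00,
        1.04403699e-05,  1.57078438e+00]), 'qd': array([ 0.00067048,  0.00110789,  0.00199603,  0.00014666, -0.00026296,
       -0.00249573]), 'joint_efforts': array([ 8.45658997e-05, -3.72315145e+01,  2.52408350e+01,  1.68355537e-02,
        6.50698576e-05, -2.01048159e-06]), 'eef_pos': array([ 211.72974599, -452.31357583,  255.42469124]), 'tool_rot': array([[ 9.05681106e-01,  4.23958680e-01, -8.78506453e-04],
       [ 4.23959590e-01, -9.05679110e-01,  1.90138886e-03],
       [ 1.04653696e-05, -2.09450320e-03, -9.99997806e-01]]), 'ft_force': array([-0.14745048,  0.81387298, -0.71512992]), 'ft_torque': array([-0.07330836,  0.06947573, -0.00637633]), 'grip_width': 0.9964307799495842}
scene 502.7161004692823 [-0.13641497  0.          0.          0.          0.        ] [[-0.677, 0.418, -0.605, -147.787], [-0.735, -0.376, 0.564, 670.811], [0.008, 0.827, 0.562, 796.022], [0.0, 0.0, 0.0, 1.0]]
side 501.94218838188146 [-0.04435611  0.          0.          0.          0.        ] [[0.991, 0.033, -0.128, 463.03], [-0.13, 0.408, -0.904, -963.25], [0.023, 0.912, 0.409, 527.429], [0.0, 0.0, 0.0, 1.0]]
wrist 381.81338188399445 [-0.03650083  0.          0.          0.          0.        ] [[0.001, 0.965, 0.261, 65.87], [1.0, -0.001, 0.001, -0.807], [0.001, 0.261, -0.965, -116.556], [0.0, 0.0, 0.0, 1.0]]
```

View pics/a_scene.png

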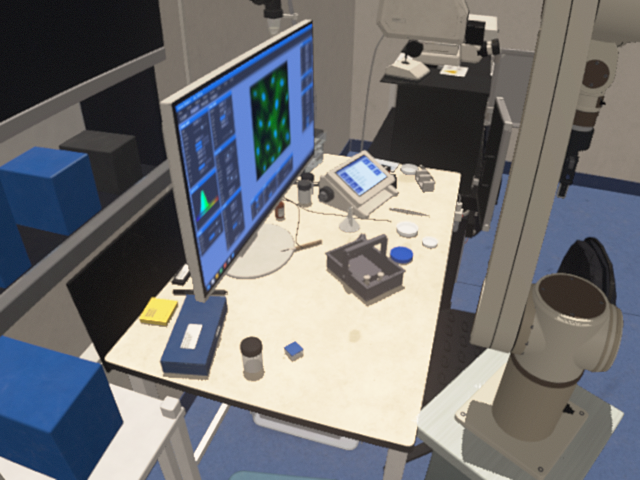

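View pics/a_side.png

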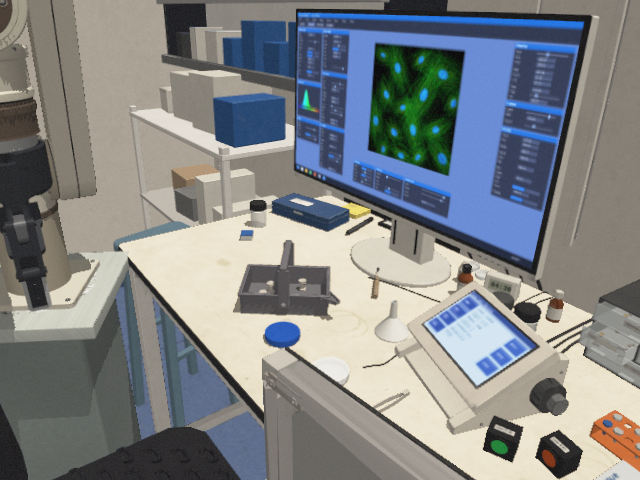

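View pics/a_wrist.png

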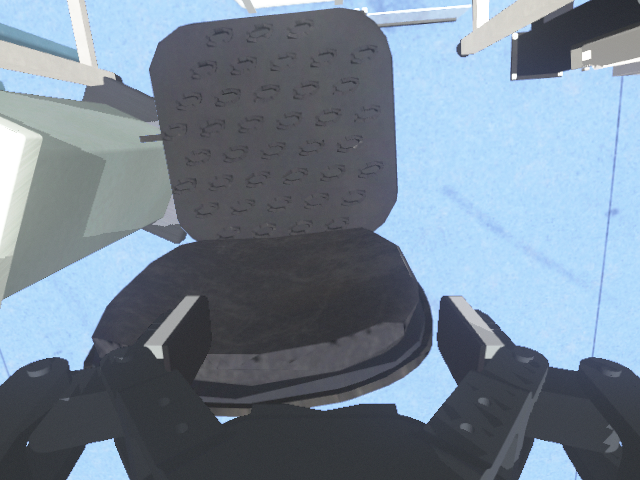

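Run:
```python
from h import *
a=cv2.imread('pics/a_scene.png');b=cv2.imread('pics/a_side.png')
A=cv2.resize(a[150:310,300:480],None,fx=4,fy=4,interpolation=cv2.INTER_CUBIC)[:600]
B=cv2.resize(b[220:420,220:420],None,fx=3,fy=3,interpolation=cv2.INTER_CUBIC)
cv2.imwrite('pics/b1.png',A);cv2.imwrite('pics/b2.png',B)
hs=cv2.cvtColor(a,cv2.COLOR_BGR2HSV)
for n,u in [('blue',(401,255)),('white',(407,230)),('small',(429,243)),('far',(409,169)),('desk edge',(432,330)),('funnelbase',(349,226)),('case',(253,372)),('cov',(293,352))]: print(n,onz('scene',u,12 if n in('blue','white','small','far') else 0).round())
for n,u in [('blue',(282,332)),('white',(330,370)),('case',(258,225)),('cov',(247,235)),('funnel',(392,328))]: print(n,onz('side',u,12).round())
```

```text
blue [ 484. -218.   12.]
white [ 550. -325.   12.]
small [ 468. -319.   12.]
far [ 791. -634.   12.]
desk edge [264. -64.   0.]
funnelbase [ 688. -230.    0.]
case [437. 304.  -0.]
cov [424. 207.   0.]
blue [ 493. -226.   12.]
white [ 563. -336.   12.]
case [455. 262.  12.]
cov [427. 200.  12.]
funnel [ 690. -233.   12.]
```

View pics/b1.png

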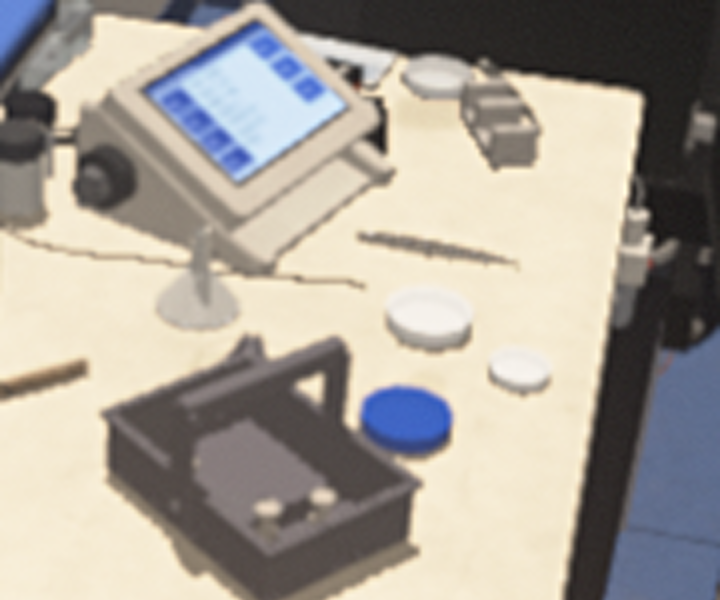

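View pics/b2.png

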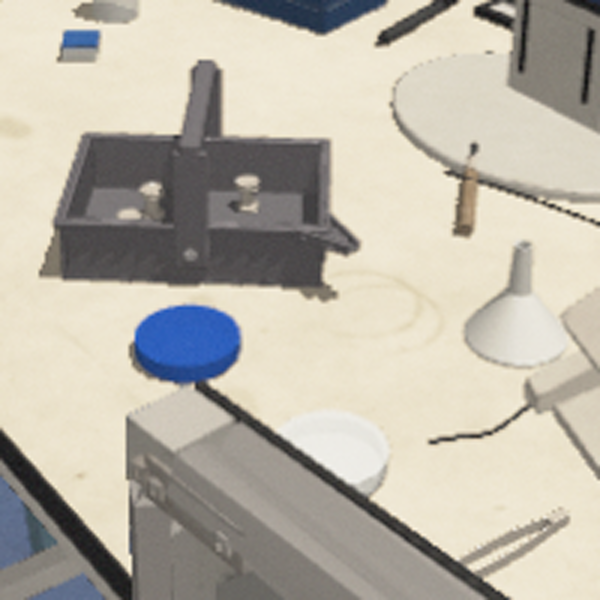

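Run:
```python
from h import *
S=lambda u,z:onz('scene',(300+u[0]/4,150+u[1]/4),z).round()
D=lambda u,z:onz('side',(220+u[0]/3,220+u[1]/3),z).round()
for u in [(105,415),(270,553),(418,487)]: print('scene rim',S(u,45))
for u in [(85,133),(330,140),(57,228),(325,228)]: print('side rim',D(u,45))
# bar top ends
print('bar scene',S((185,405),103),S((335,340),103)); print('bar side',D((204,62),103),D((190,150),103))
print('lip side',D((353,245),40))
print('posts side',D((245,180),26),D((150,187),26),D((130,213),26),'scene',S((268,510),26),S((322,495),26))
def tri(a,b):
    (o,d),(p,e)=ray('scene',a),ray('side',b)
    M=np.c_[d,-e];t=np.linalg.lstsq(M,p-o,rcond=None)[0];return ((o+d*t[0]+p+e*t[1])/2).round(),np.linalg.norm(o+d*t[0]-p-e*t[1]).round(1)
a=cv2.imread('pics/a_scene.png')
cv2.imwrite('pics/b3.png',cv2.resize(a[60:260,420:560],None,fx=3,fy=3,interpolation=cv2.INTER_CUBIC))
# dish contours
for n,box in(('scene',(380,215,445,252)),('side',(280,345,360,400))):
    im=cv2.imread(f'pics/a_{n}.png');x0,y0,x1,y1=box;c=im[y0:y1,x0:x1].astype(int)
    m=((c[...,0]>c[...,2]-12)&(c.min(2)>130)).astype('uint8')
    k,l,st,ce=cv2.connectedComponentsWithStats(m)
    for i in range(1,k):
        if st[i,4]>20: print(n,st[i]+[x0,y0,0,0,0],ce[i]+[x0,y0], onz(n,ce[i]+[x0,y0],10).round())
```

```text
scene rim [589. -44.  45.]
scene rim [427. -22.  45.]
scene rim [ 408. -134.   45.]
side rim [434. -25.  45.]
side rim [602. -50.  45.]
side rim [ 418. -151.   45.]
side rim [ 582. -166.   45.]
bar scene [508. -31. 103.] [ 494. -148.  103.]
bar side [516. -40. 103.] [ 500. -165.  103.]
lip side [ 598. -180.   40.]
posts side [541. -67.  26.] [477. -71.  26.] [ 463. -105.   26.] scene [470. -68.  26.] [ 457. -104.   26.]
scene [398 223  19  10 138] [406.95652174 227.63043478] [ 560. -337.   10.]
scene [423 238  14   7  68] [429.36764706 241.29411765] [ 474. -329.   10.]
side [313 357  36  27 568] [333.26584507 368.00176056] [ 569. -330.   10.]
```

View pics/b3.png

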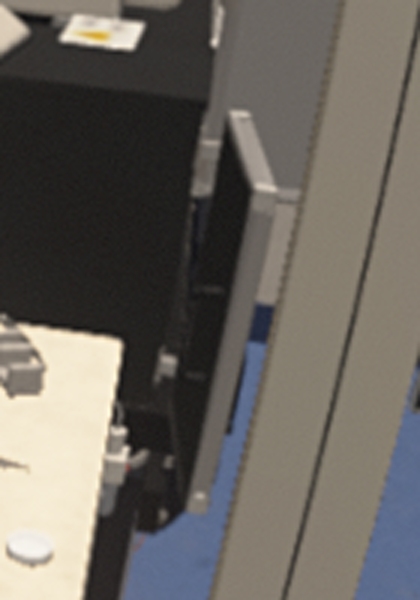

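```bash
cat >> h.py <<'E'
def tri(r1,r2):
    (o,d),(p,e)=r1,r2
    M=np.c_[d,-e];t=np.linalg.lstsq(M,p-o,rcond=None)[0];return ((o+d*t[0]+p+e*t[1])/2).round(1),np.linalg.norm(o+d*t[0]-p-e*t[1]).round(1)
E
python3 - <<'E'
from h import *
b=cv2.imread('pics/a_side.png')
cv2.imwrite('pics/b4.png',b[320:480,200:520].repeat(2,0).repeat(2,1))
print(tri(ray('scene',(508,122)),ray('side',(264,360))),tri(ray('scene',(500,98)),ray('side',(264,360))))
print(tri(ray('scene',(511,122)),ray('side',(286,347))))
print('edge',onz('scene',(441,293),0),onz('scene',(419,440),0),onz('side',(140,258),0))
E
```

```text
(array([ 465.1, -644.6,  281.7]), np.float64(7.8)) (array([ 490.3, -675.6,  323.8]), np.float64(65.2))
(array([ 470.6, -647.5,  287.3]), np.float64(18.6))
edge [ 326.69179737 -183.26009013    0.        ] [107.38469774 179.9808931    0.        ] [181.73697457 115.17992683   0.        ]
```

View pics/b4.png

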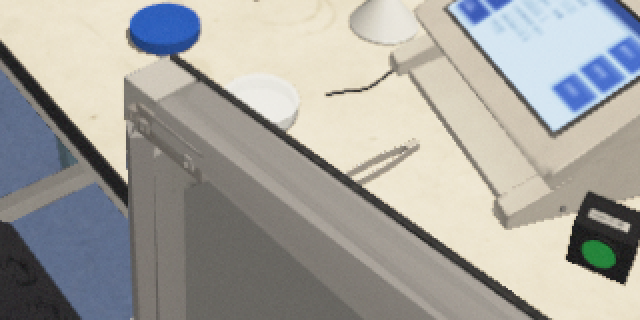

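Request:
{"method": "apply_moves", "body": {
  "deltas": [
    [-1, [0.035, -0.017, -0.006], [0, 0, -5]],
    [-1, [0.07, -0.034, -0.012], [0, 0, -10]],
    [-1, [0.105, -0.051, -0.018], [0, 0, -15]],
    [-1, [0.14, -0.068, -0.025], [0, 0, -20]],
    [-1, [0.175, -0.085, -0.031], [0, 0, -25]],
    [-1, [0.21, -0.102, -0.037], [0, 0, -30]],
    [-1, [0.245, -0.119, -0.043], [0, 0, -35]],
    [-1, [0.28, -0.136, -0.05], [0, 0, -40]],
    [-1, [0.315, -0.153, -0.056], [0, 0, -45]],
    [-1, [0.35, -0.17, -0.062], [0, 0, -50]],
    [-1, [0.385, -0.187, -0.068], [0, 0, -54]],
    [-1, [0.414, -0.2, -0.075], [0, 0, -57]]
  ]
}}

```text
time_s: 1.15
eef_pos: [503.1, -93.7, 331.1]
tool_rot: [[0.133, 0.991, -0.001], [0.991, -0.133, 0.001], [0.0, -0.001, -1.0]]
ft_force: [0.3, -1.3, -0.0]
grip_width: 1.004
```

Request:
{"method": "apply_moves", "body": {
  "deltas": [
    [-1, [0, 0, 0], [0, 0, 0]],
    [-1, [0, 0, 0], [0, 0, 0]],
    [-1, [0, 0, 0], [0, 0, 0]]
  ]
}}

```text
time_s: 1.4
eef_pos: [501.7, -96.3, 330.7]
tool_rot: [[0.138, 0.99, -0.002], [0.99, -0.138, -0.0], [-0.0, -0.002, -1.0]]
ft_force: [0.3, -0.6, 0.0]
grip_width: 0.996
```

Run:
```python
from h import *
s=env.observe();print({k:np.round(s[k],3).tolist() for k in s})
cv2.imwrite('pics/c_wrist.png',env.grab_frame('wrist'))
import pickle;pickle.dump(s,open('c.pkl','wb'))
```

```text
{'time_s': 1.4, 'joints': [-0.189, 0.246, 0.203, 1.53, -0.0, 1.52], 'qd': [-0.03, -0.015, -0.012, -0.002, 0.002, 0.0], 'joint_efforts': [0.798, -37.875, 26.189, -0.049, 0.043, -0.0], 'eef_pos': [501.671, -96.276, 330.709], 'tool_rot': [[0.138, 0.99, -0.002], [0.99, -0.138, -0.0], [-0.0, -0.002, -1.0]], 'ft_force': [0.299, -0.594, 0.01], 'ft_torque': [0.017, 0.01, 0.003], 'grip_width': 0.996}
```

View pics/c_wrist.png

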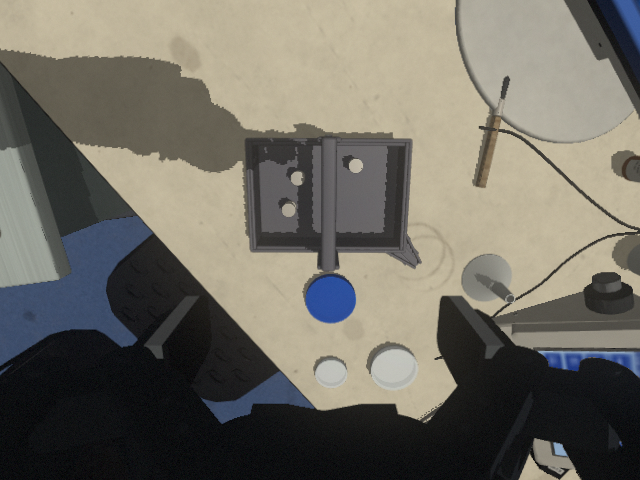

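Run:
```python
from h import *
import pickle;s=pickle.load(open('c.pkl','rb'))
im=cv2.imread('pics/c_wrist.png')
cv2.imwrite('pics/c1.png',cv2.resize(im[125:275,235:435],None,fx=4,fy=4,interpolation=cv2.INTER_CUBIC))
W=lambda u,z:onz('wrist',u,z,s).round(1)
c=im[330:400,300:425].astype(int);m=((c[...,0]>c[...,2]-14)&(c.min(2)>120)).astype('uint8')
k,l,st,ce=cv2.connectedComponentsWithStats(m)
for i in range(1,k):
    if st[i,4]>40:
        x,y,w,h,_=st[i]+[300,330,0,0,0];print(x,y,w,h,'dia', np.linalg.norm(W((x,y+h/2),14)-W((x+w,y+h/2),14)),'c top',W((x+w/2,y+h/2),10))
```

```text
371 349 47 41 dia 61.41929664201629 c top [ 561.5 -336.9   10. ]
315 360 32 28 dia 41.79054917083525 c top [ 477.9 -332.    10. ]
```

View pics/c1.png

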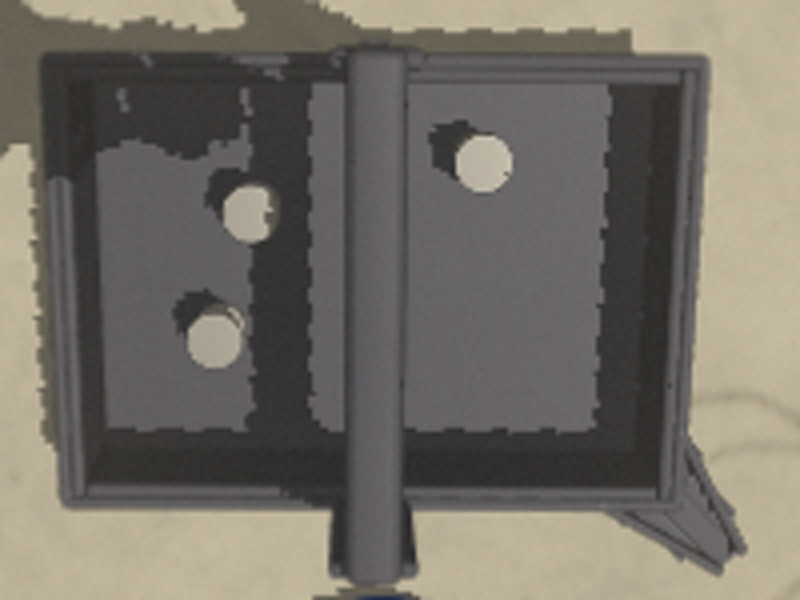

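Run:
```python
from h import *
import pickle;s=pickle.load(open('c.pkl','rb'))
W=lambda u,z:onz('wrist',(235+u[0]/4-.375,125+u[1]/4-.375),z,s).round(1)
e=[W((378,52),103),W((373,580),103)];print(e,(e[0]+e[1])/2,np.linalg.norm(e[0]-e[1]),'w',np.linalg.norm(W((347,300),103)-W((405,300),103)),'c',W((376,300),103))
d=e[1]-e[0];print('yaw x', np.degrees(np.arctan2(d[1],d[0]))+90)
r=[W(u,45) for u in((45,57),(708,57),(685,508),(62,508))];print(r,sum(r)/4)
print('yaw',[np.degrees(np.arctan2(*(b-a)[[1,0]])) for a,b in((r[0],r[1]),(r[3],r[2]))],'lip',W((732,560),40))
```

```text
[array([514.5, -32.6, 103. ]), array([ 497. , -153.5,  103. ])] [505.75 -93.05 103.  ] 122.15997707923819 w 13.12402377321839 c [506.7 -86.7 103. ]
yaw x -8.236230094812655
[array([430.6, -22.4,  45. ]), array([598.7, -45.6,  45. ]), array([ 582.8, -165.2,   45. ]), array([ 412.6, -141.7,   45. ])] [506.175 -93.725  45.   ]
yaw [np.float64(-7.857926767315439), np.float64(-7.861287186705292)] lip [ 595.6 -184.    40. ]
```

Request:
{"method": "apply_moves", "body": {
  "deltas": [
    [-1, [0.0034, 0.0039, 0.03], [0, 0, 0]],
    [-1, [0.0034, 0.0039, 0.06], [0, 0, 0]],
    [-1, [0.0034, 0.0039, 0.09], [0, 0, 0]],
    [-1, [0.0034, 0.0039, 0.12], [0, 0, 0]],
    [-1, [0.0034, 0.0039, 0.15], [0, 0, 0]],
    [-1, [0.0034, 0.0039, 0.18], [0, 0, 0]],
    [-1, [0.0034, 0.0039, 0.2], [0, 0, 0]],
    [-1, [0.0034, 0.0039, 0.215], [0, 0, 0]],
    [-1, [0.0034, 0.0039, 0.225], [0, 0, 0]],
    [-1, [0.0034, 0.0039, 0.231], [0, 0, 0]],
    [-1, [0.0034, 0.0039, 0.231], [0, 0, 0]]
  ]
}}

```text
time_s: 2.37
eef_pos: [505.4, -94.1, 99.4]
tool_rot: [[0.139, 0.99, -0.002], [0.99, -0.139, 0.0], [0.0, -0.002, -1.0]]
ft_force: [0.6, 0.9, -0.7]
grip_width: 0.999
```

Run:
```python
from h import *
s=env.observe();print({k:np.round(s[k],3).tolist() for k in s})
cv2.imwrite('pics/d_wrist.png',env.grab_frame('wrist'))
cv2.imwrite('pics/d_side.png',env.grab_frame('side')[150:390,150:450].repeat(2,0).repeat(2,1))
```

```text
{'time_s': 2.367, 'joints': [-0.184, 0.393, -0.215, 0.965, -0.0, 1.527], 'qd': [0.01, -0.022, 0.035, 0.025, 0.0, -0.0], 'joint_efforts': [-0.065, -40.488, 21.474, -0.277, -0.003, -0.0], 'eef_pos': [505.371, -94.085, 99.433], 'tool_rot': [[0.139, 0.99, -0.002], [0.99, -0.139, 0.0], [0.0, -0.002, -1.0]], 'ft_force': [0.596, 0.925, -0.691], 'ft_torque': [-0.063, 0.013, -0.003], 'grip_width': 0.999}
```

View pics/d_wrist.png

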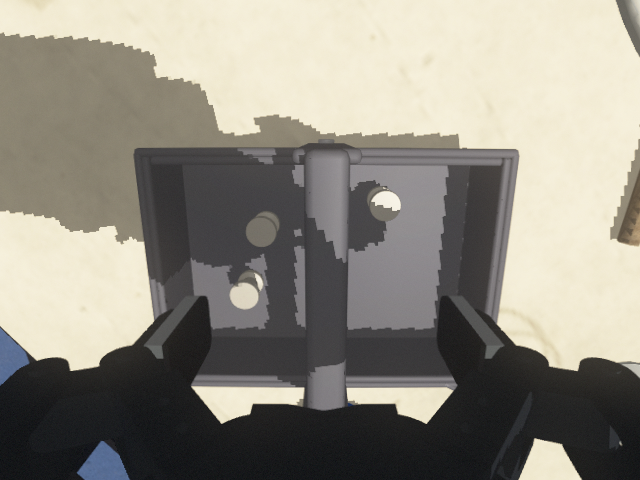

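View pics/d_side.png

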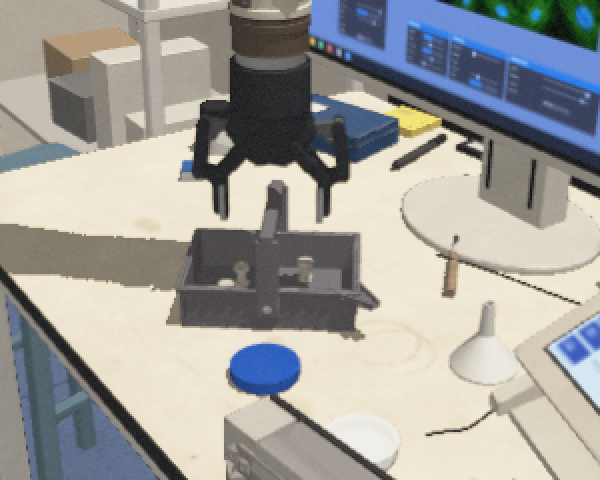

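Request:
{"method": "apply_moves", "body": {
  "squeeze": 100,
  "deltas": [
    [1, [0, 0, 0], [0, 0, 0]],
    [1, [0, 0, 0], [0, 0, 0]],
    [1, [0, 0, 0], [0, 0, 0]],
    [1, [0, 0, 0], [0, 0, 0]],
    [1, [0, 0, 0], [0, 0, 0]],
    [1, [0, 0, 0], [0, 0, 0]],
    [1, [0, 0, 0], [0, 0, 0]],
    [1, [0, 0, 0], [0, 0, 0]],
    [1, [0, 0, 0], [0, 0, 0]],
    [1, [0, 0, 0], [0, 0, 0]]
  ]
}}

```text
time_s: 3.3
eef_pos: [506.8, -93.3, 100.8]
tool_rot: [[0.138, 0.99, 0.001], [0.99, -0.138, 0.0], [0.0, 0.001, -1.0]]
ft_force: [-0.4, 0.2, 5.0]
grip_width: 0.149
```

Run:
```python
from h import *
s=env.observe();print({k:np.round(s[k],3).tolist() for k in s})
cv2.imwrite('pics/e_side.png',env.grab_frame('side')[150:390,150:450].repeat(2,0).repeat(2,1))
```

```text
{'time_s': 3.3, 'joints': [-0.182, 0.392, -0.213, 0.965, 0.0, 1.527], 'qd': [0.001, 0.001, -0.0, -0.001, 0.002, -0.001], 'joint_efforts': [-0.181, -38.247, 20.416, -0.351, -0.103, -0.011], 'eef_pos': [506.782, -93.331, 100.756], 'tool_rot': [[0.138, 0.99, 0.001], [0.99, -0.138, 0.0], [0.0, 0.001, -1.0]], 'ft_force': [-0.436, 0.216, 5.013], 'ft_torque': [0.146, 0.164, -0.002], 'grip_width': 0.149}
```

View pics/e_side.png

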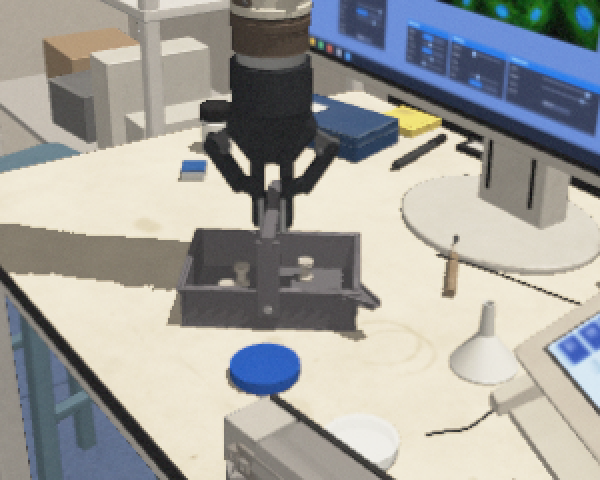

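Request:
{"method": "apply_moves", "body": {
  "deltas": [
    [1, [0, 0, -0.004], [0, 0, 0]],
    [1, [0, 0, -0.012], [0, 0, 0]],
    [1, [0, 0, -0.024], [0, 0, 0]],
    [1, [0, 0, -0.038], [0, 0, 0]],
    [1, [0, 0, -0.052], [0, 0, 0]],
    [1, [0, 0, -0.066], [0, 0, 0]],
    [1, [0, 0, -0.08], [0, 0, 0]],
    [1, [0, 0, -0.094], [0, 0, 0]],
    [1, [0, 0, -0.106], [0, 0, 0]],
    [1, [0, 0, -0.114], [0, 0, 0]],
    [1, [0, 0, -0.118], [0, 0, 0]],
    [1, [0, 0, -0.12], [0, 0, 0]]
  ]
}}

```text
time_s: 4.35
eef_pos: [506.4, -93.4, 220.6]
tool_rot: [[0.138, 0.99, 0.0], [0.99, -0.138, -0.0], [-0.0, 0.0, -1.0]]
ft_force: [0.4, -0.4, -3.3]
grip_width: 0.146
```

Run:
```python
from h import *
s=env.observe();print({k:np.round(s[k],3).tolist() for k in s})
cv2.imwrite('pics/f_side.png',env.grab_frame('side')[100:340,150:450].repeat(2,0).repeat(2,1))
cv2.imwrite('pics/f_wrist.png',env.grab_frame('wrist'))
```

```text
{'time_s': 4.35, 'joints': [-0.182, 0.288, -0.026, 1.257, -0.0, 1.527], 'qd': [-0.001, -0.002, 0.026, 0.046, 0.0, -0.0], 'joint_efforts': [-0.006, -40.958, 26.059, 0.079, 0.002, -0.001], 'eef_pos': [506.431, -93.38, 220.6], 'tool_rot': [[0.138, 0.99, 0.0], [0.99, -0.138, -0.0], [-0.0, 0.0, -1.0]], 'ft_force': [0.428, -0.354, -3.295], 'ft_torque': [-0.016, -0.007, -0.035], 'grip_width': 0.146}
```

View pics/f_side.png

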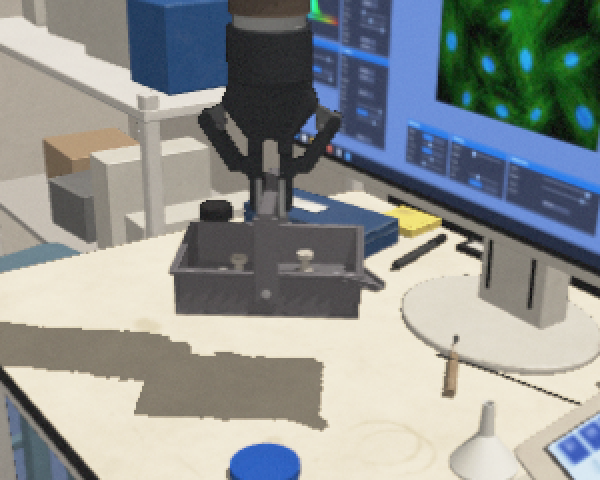

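View pics/f_wrist.png

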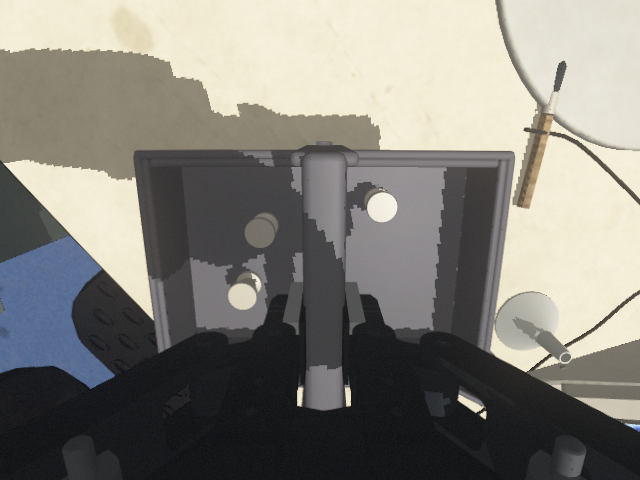

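Request:
{"method": "apply_moves", "body": {
  "deltas": [
    [1, [-0.002, 0.001, 0], [0, 0, 0.6]],
    [1, [-0.006, 0.003, 0], [0, 0, 2]],
    [1, [-0.013, 0.007, 0], [0, 0, 4.3]],
    [1, [-0.021, 0.012, 0], [0, 0, 7.1]],
    [1, [-0.031, 0.017, 0], [0, 0, 10.3]],
    [1, [-0.041, 0.023, 0], [0, 0, 13.8]],
    [1, [-0.051, 0.029, 0], [0, 0, 17.2]],
    [1, [-0.061, 0.034, 0], [0, 0, 20.4]],
    [1, [-0.069, 0.039, 0], [0, 0, 23.2]],
    [1, [-0.076, 0.043, 0], [0, 0, 25.5]],
    [1, [-0.08, 0.045, 0], [0, 0, 27]],
    [1, [-0.082, 0.046, 0], [0, 0, 27.5]]
  ]
}}

```text
time_s: 5.45
eef_pos: [540.6, -181.8, 219.5]
tool_rot: [[0.581, 0.814, -0.001], [0.814, -0.581, 0.0], [-0.0, -0.001, -1.0]]
ft_force: [-0.2, -0.5, -3.1]
grip_width: 0.144
```

Request:
{"method": "apply_moves", "body": {
  "deltas": [
    [1, [-0.001, 0.002, 0], [0, 0, 0.6]],
    [1, [-0.004, 0.006, 0], [0, 0, 2]],
    [1, [-0.008, 0.012, 0], [0, 0, 4.3]],
    [1, [-0.013, 0.02, 0], [0, 0, 7.1]],
    [1, [-0.019, 0.029, 0], [0, 0, 10.3]],
    [1, [-0.026, 0.039, 0], [0, 0, 13.8]],
    [1, [-0.032, 0.049, 0], [0, 0, 17.2]],
    [1, [-0.038, 0.058, 0], [0, 0, 20.4]],
    [1, [-0.044, 0.066, 0], [0, 0, 23.2]],
    [1, [-0.048, 0.072, 0], [0, 0, 25.5]],
    [1, [-0.051, 0.077, 0], [0, 0, 27]],
    [1, [-0.052, 0.078, 0], [0, 0, 27.5]]
  ]
}}

```text
time_s: 6.45
eef_pos: [574.5, -269.3, 220.1]
tool_rot: [[0.891, 0.454, 0.0], [0.454, -0.891, -0.0], [-0.0, 0.0, -1.0]]
ft_force: [0.1, 0.1, -3.5]
grip_width: 0.142
```

Request:
{"method": "apply_moves", "body": {
  "deltas": [
    [1, [0, 0, 0], [0, 0, 0]],
    [1, [0, 0, 0], [0, 0, 0]],
    [1, [0, 0, 0], [0, 0, 0]]
  ]
}}

```text
time_s: 6.7
eef_pos: [574.0, -268.0, 220.3]
tool_rot: [[0.89, 0.456, -0.0], [0.456, -0.89, 0.0], [-0.0, -0.0, -1.0]]
ft_force: [-0.5, 0.1, -3.5]
grip_width: 0.142
```

Run:
```python
from h import *
s=env.observe();print({k:np.round(s[k],3).tolist() for k in s})
for n in('side','wrist','scene'):cv2.imwrite(f'pics/g_{n}.png',env.grab_frame(n))
```

```text
{'time_s': 6.7, 'joints': [-0.437, 0.527, 0.334, 1.379, 0.0, 2.231], 'qd': [0.001, -0.003, 0.0, -0.003, -0.001, -0.021], 'joint_efforts': [-0.145, -52.623, 26.762, 0.0, 0.001, -0.0], 'eef_pos': [574.029, -267.982, 220.342], 'tool_rot': [[0.89, 0.456, -0.0], [0.456, -0.89, 0.0], [-0.0, -0.0, -1.0]], 'ft_force': [-0.536, 0.059, -3.507], 'ft_torque': [0.003, 0.029, 0.009], 'grip_width': 0.142}
```

View pics/g_side.png

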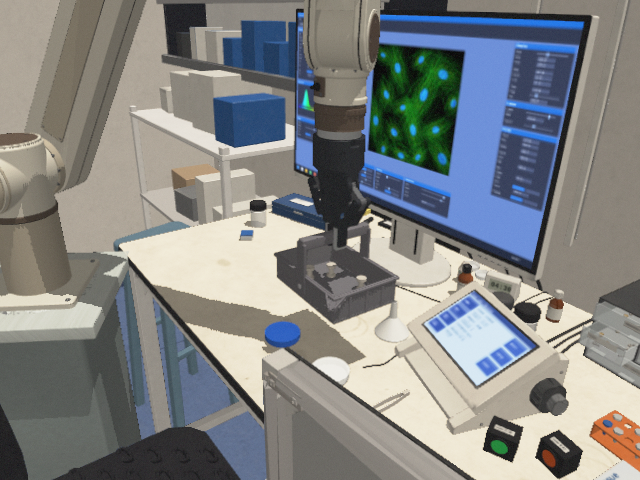

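View pics/g_wrist.png

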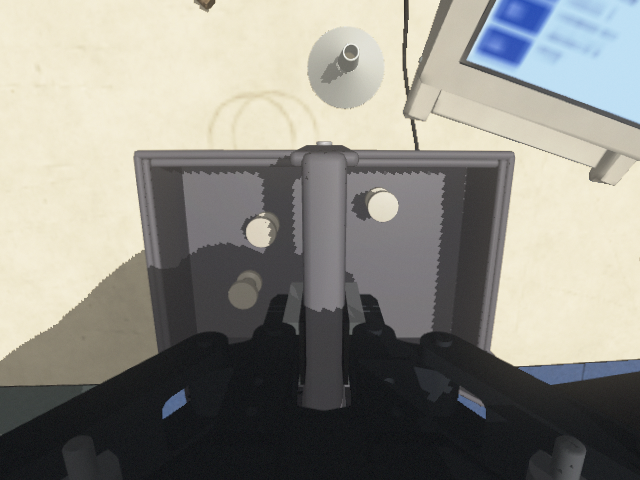

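View pics/g_scene.png

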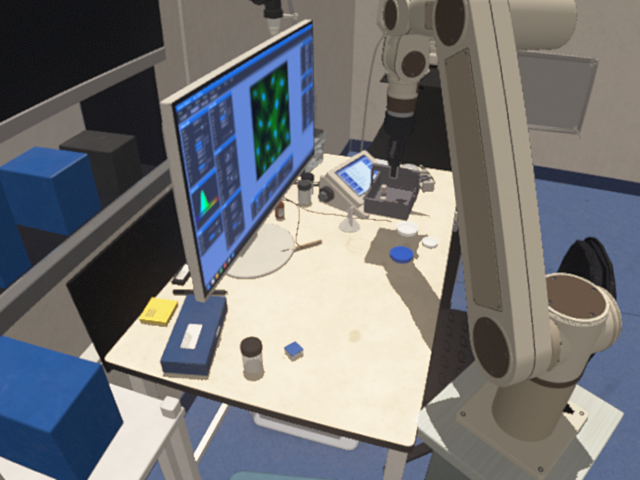

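Request:
{"method": "apply_moves", "body": {
  "deltas": [
    [1, [0, 0, 0.001], [0.8, 0.6, 0]],
    [1, [0, 0.001, 0.002], [1.6, 1.2, 0]],
    [1, [-0.001, 0.001, 0.004], [2.6, 2, 0]],
    [1, [-0.001, 0.002, 0.006], [3.6, 2.7, 0]],
    [1, [-0.002, 0.002, 0.008], [4.6, 3.5, 0]],
    [1, [-0.002, 0.003, 0.01], [5.6, 4.2, 0]],
    [1, [-0.003, 0.003, 0.012], [6.6, 5, 0]],
    [1, [-0.003, 0.004, 0.013], [7.5, 5.6, 0]],
    [1, [-0.003, 0.004, 0.014], [8.3, 6.2, 0]],
    [1, [-0.004, 0.005, 0.015], [9.1, 6.8, 0]],
    [1, [-0.004, 0.005, 0.015], [9.8, 7.4, 0]],
    [1, [-0.004, 0.005, 0.015], [10.4, 7.8, 0]]
  ]
}}

```text
time_s: 7.85
eef_pos: [572.8, -275.0, 205.2]
tool_rot: [[0.888, 0.459, 0.038], [0.44, -0.87, 0.223], [0.136, -0.181, -0.974]]
ft_force: [0.6, -0.6, -3.2]
grip_width: 0.146
```

Request:
{"method": "apply_moves", "body": {
  "deltas": [
    [1, [0, 0, 0], [0.4, 0.3, 0]],
    [1, [0, 0, 0], [0.8, 0.6, 0]],
    [1, [0, 0, 0], [0.8, 0.6, 0]],
    [1, [0, 0, 0], [0.8, 0.6, 0]],
    [1, [0, 0, 0], [0.8, 0.6, 0]],
    [1, [0, 0, 0], [0.8, 0.6, 0]],
    [1, [0, 0, 0], [0.8, 0.6, 0]],
    [1, [0, 0, 0], [0.8, 0.6, 0]],
    [1, [0, 0, 0], [0.8, 0.6, 0]],
    [1, [0, 0, 0], [0.8, 0.6, 0]]
  ]
}}

```text
time_s: 8.68
eef_pos: [572.9, -274.7, 205.3]
tool_rot: [[0.887, 0.459, 0.041], [0.438, -0.867, 0.238], [0.145, -0.194, -0.97]]
ft_force: [0.5, -0.3, -3.2]
grip_width: 0.144
```

Run:
```python
from h import *
s=env.observe();print({k:np.round(s[k],3).tolist() for k in s})
for n in('side','wrist'):cv2.imwrite(f'pics/h_{n}.png',env.grab_frame(n))
```

```text
{'time_s': 8.683, 'joints': [-0.546, 0.606, 0.407, 1.463, 0.227, 2.112], 'qd': [-0.002, 0.002, 0.0, -0.0, 0.001, -0.026], 'joint_efforts': [0.013, -55.407, 25.915, 0.803, 0.945, 0.001], 'eef_pos': [572.908, -274.683, 205.341], 'tool_rot': [[0.887, 0.459, 0.041], [0.438, -0.867, 0.238], [0.145, -0.194, -0.97]], 'ft_force': [0.467, -0.305, -3.176], 'ft_torque': [-0.38, 0.067, -0.013], 'grip_width': 0.144}
```

View pics/h_side.png

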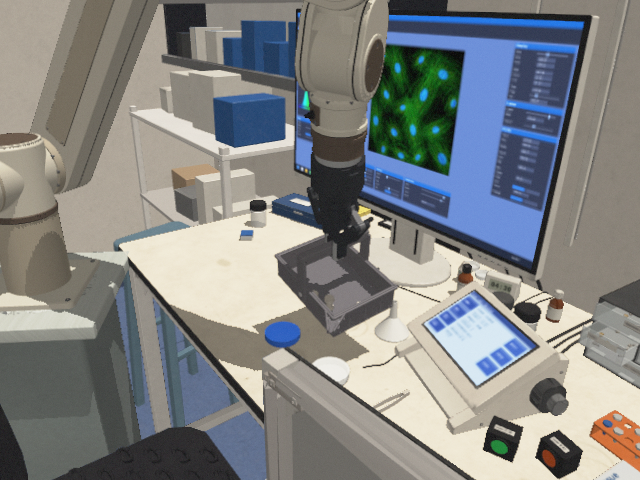

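View pics/h_wrist.png

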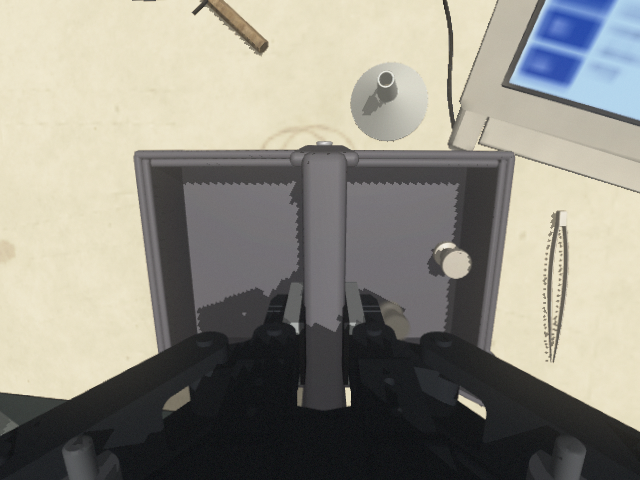

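Request:
{"method": "apply_moves", "body": {
  "deltas": [
    [1, [0, 0, 0], [0.8, 0.6, 0]],
    [1, [0, 0, 0], [1.6, 1.2, 0]],
    [1, [0, 0, 0], [2.4, 1.8, 0]],
    [1, [0, 0, 0], [3.2, 2.4, 0]],
    [1, [0, 0, 0], [3.2, 2.4, 0]],
    [1, [0, 0, 0], [3.2, 2.4, 0]],
    [1, [0, 0, 0], [3.2, 2.4, 0]],
    [1, [0, 0, 0], [3.2, 2.4, 0]],
    [1, [0, 0, 0], [3.2, 2.4, 0]],
    [1, [0, 0, 0], [3.2, 2.4, 0]]
  ]
}}

```text
time_s: 9.62
eef_pos: [573.0, -274.6, 205.5]
tool_rot: [[0.885, 0.462, 0.053], [0.427, -0.852, 0.304], [0.186, -0.247, -0.951]]
ft_force: [-0.2, -0.7, -2.9]
grip_width: 0.148
```

Request:
{"method": "apply_moves", "body": {
  "deltas": [
    [1, [0, 0, 0], [0.5, 0.4, 0]],
    [1, [0, 0, 0], [1.5, 1.1, 0]],
    [1, [0, 0, 0], [3, 2.3, 0]],
    [1, [0, 0, 0], [4.7, 3.5, 0]],
    [1, [0, 0, 0], [6.4, 4.8, 0]],
    [1, [0, 0, 0], [8.1, 6.1, 0]],
    [1, [0, 0, 0], [9.8, 7.4, 0]],
    [1, [0, 0, 0], [11.5, 8.7, 0]],
    [1, [0, 0, 0], [13, 9.8, 0]],
    [1, [0, 0, 0], [14.5, 10.9, 0]],
    [1, [0, 0, 0], [15.5, 11.7, 0]],
    [1, [0, 0, 0], [16, 12, 0]]
  ]
}}

```text
time_s: 10.62
eef_pos: [572.6, -275.6, 204.4]
tool_rot: [[0.869, 0.483, 0.105], [0.329, -0.723, 0.608], [0.369, -0.494, -0.787]]
ft_force: [0.8, -0.5, -4.4]
grip_width: 0.147
```

Request:
{"method": "apply_moves", "body": {
  "deltas": [
    [1, [0, 0, 0], [0, 0, 0]],
    [1, [0, 0, 0], [0, 0, 0]],
    [1, [0, 0, 0], [0, 0, 0]],
    [1, [0, 0, 0], [0, 0, 0]],
    [1, [0, 0, 0], [0, 0, 0]],
    [1, [0, 0, 0], [0, 0, 0]]
  ]
}}

```text
time_s: 11.12
eef_pos: [573.0, -274.5, 205.7]
tool_rot: [[0.868, 0.485, 0.105], [0.331, -0.723, 0.606], [0.37, -0.492, -0.788]]
ft_force: [0.7, -0.1, -3.7]
grip_width: 0.153
```

Run:
```python
from h import *
s=env.observe();print({k:np.round(s[k],3).tolist() for k in s})
R=np.array(s['tool_rot']);p=np.array(s['eef_pos']);t=lambda x,y,z:p+R@np.array([y,x,100.7-z])
L=t(101,-76,40);print('lip',L,'foot',t(83,-58,0),'tilt',np.degrees(np.arccos(-R[2,2])),'dxy',L[:2]-[562,-335])
print('pred px',{n:(proj(n,L),proj(n,t(83,-58,45)),proj(n,t(83,-58,0))) for n in('side','scene')})
print('pred wrist post/corner',[proj('wrist',t(*q),s) for q in((71,-46,15),(79,-54,4),(83,58,45),(101,-76,40))])
for n in('side','wrist','scene'):cv2.imwrite(f'pics/i_{n}.png',env.grab_frame(n))
b=cv2.imread('pics/i_side.png');cv2.imwrite('pics/i_s2.png',cv2.resize(b[200:400,250:450],None,fx=3,fy=3,interpolation=cv2.INTER_CUBIC))
b=cv2.imread('pics/i_scene.png');cv2.imwrite('pics/i_c2.png',cv2.resize(b[150:270,340:460],None,fx=5,fy=5,interpolation=cv2.INTER_CUBIC))
```

```text
{'time_s': 11.117, 'joints': [-0.684, 0.795, 0.605, 1.746, 0.566, 1.877], 'qd': [-0.001, 0.004, 0.001, 0.002, 0.002, -0.019], 'joint_efforts': [-0.017, -60.721, 23.799, 2.95, 2.157, -0.0], 'eef_pos': [573.019, -274.543, 205.696], 'tool_rot': [[0.868, 0.485, 0.105], [0.331, -0.723, 0.606], [0.37, -0.492, -0.788]], 'ft_force': [0.703, -0.143, -3.706], 'ft_torque': [-1.094, 0.182, 0.002], 'grip_width': 0.153}
lip [ 562.33768987 -335.90774637   80.07013538] foot [ 573.43493884 -292.68589401   64.0475718 ] tilt 37.97556130409026 dxy [ 0.33768987 -0.90774637]
pred px {'side': (array([330.68048514, 334.11436777]), array([333.69888628, 317.31210284]), array([333.531019  , 326.35879684])), 'scene': (array([408.73135432, 206.42199317]), array([404.06273964, 201.45366967]), array([395.22759432, 215.14605516]))}
pred wrist post/corner [array([444.44363181, 331.22260065]), array([450.72715316, 333.97493083]), array([511.07153734, 153.63086354]), array([506.82328445, 401.77425483])]
```

View pics/i_s2.png

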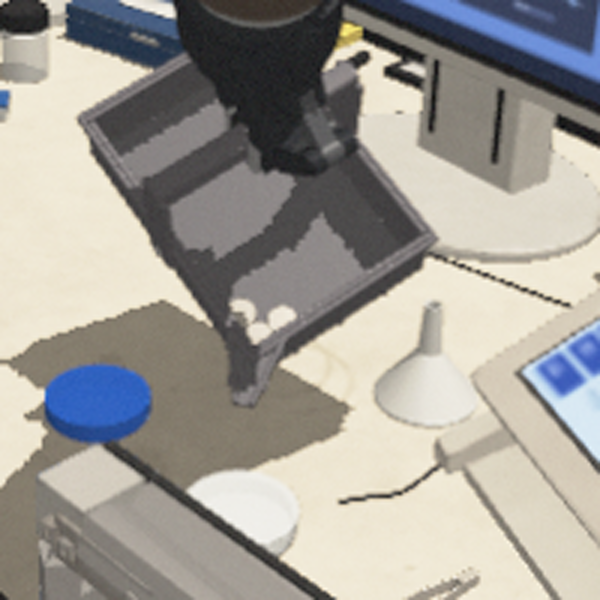

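View pics/i_c2.png

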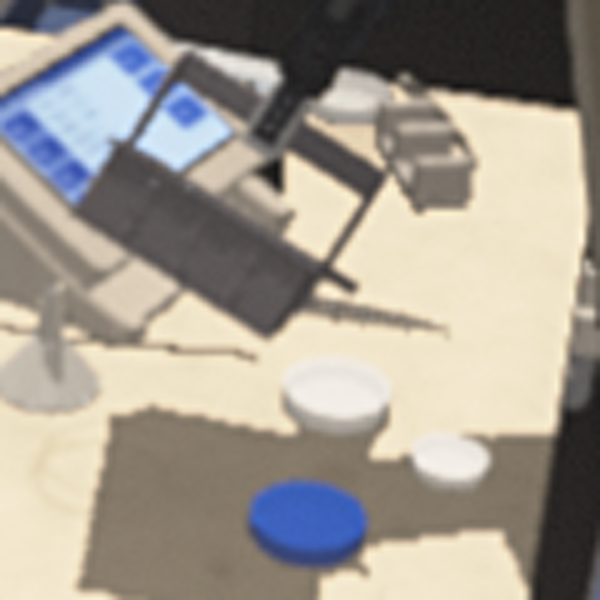

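View pics/i_wrist.png

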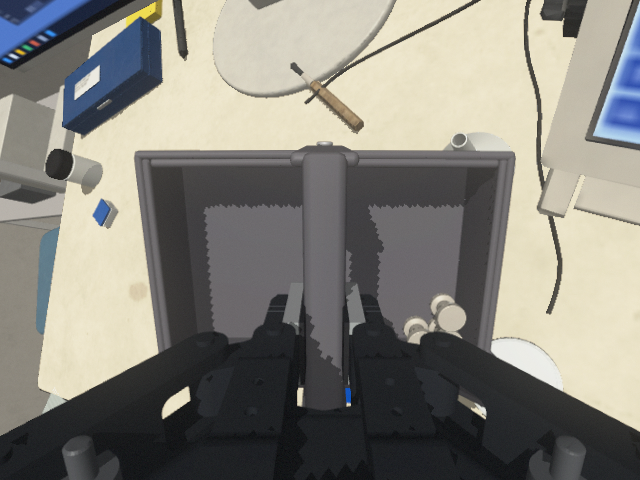

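Run:
```python
from h import *
s=env.observe();R=np.array(s['tool_rot']);p=np.array(s['eef_pos'])
M=R@np.array([[0,1,0],[1,0,0],[0,0,-1.]]);o0=p+R@np.array([0,0,100.7])
def tp(n,u,z):
    o,d=ray(n,u,s);o=M.T@(o-o0);d=M.T@d;return o+d*(z-o[2])/d[2]
for u in((240,308),(258,332),(283,318)):
    q=tp('side',(250+u[0]/3,200+u[1]/3),26);q[2]=15;print('side',q.round(),np.linalg.norm(q-[79,-54,4]).round())
for u in((452,319),(415,338)):
    q=tp('wrist',u,26);q[2]=15;print('wrist',q.round(),np.linalg.norm(q-[79,-54,4]).round())
print(s['time_s'],np.abs(s['qd']).max())
```

```text
side [ 54. -45.  15.] 29.0
side [ 71. -45.  15.] 17.0
side [ 72. -29.  15.] 28.0
wrist [ 71. -32.  15.] 26.0
wrist [ 51. -44.  15.] 32.0
11.2667 0.0182493515151097
```

Tilt is 38°, the lip is over the dish, and the posts are 17–29 mm from the corner and at rest. Handing in.

```bash
python3 -c "
from workcell import env
print(env.job_done())"
```

```text
the job is handed in; nothing more can be done
None
```

The tote was gripped by its handle with 100 N, lifted level and carried level to the larger white dish at about (562, -335) mm. It was then tilted slowly so the posts slid to the lip corner. The job was handed in at about 11.3 s, with the tote still held tilted in the air. No verdict is reported back.

The last checks all agreed with the requirements:
- **Tilt:** 38.0°.
- **Lip:** the calculated tip was about 1 mm (level) from the measured dish centre and 80 mm up. It appeared within 1–3 pixels of the prediction in both fixed cameras, so there was no sign of the tote slipping in the grip.
- **Lowest corner:** 64 mm above the desk.
- **Posts:** all three were inside the tote, with centres about 17, 28 and 29 mm from the inner corner. Those distances come from the side camera. The wrist camera confirmed two of the posts; the third was hidden from it.
- **Dish and bystanders:** the dish, funnel, case and coverslip box looked unmoved in the last pictures. I judged this by eye and did not re-measure their positions.

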